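Take the frosted window out of the blasting cabinet

TASK

The window of the little blasting cabinet has gone blind and must come out. Unscrew the knurled clamp knob on the sloping front, a part-turn at a time, about one and a quarter turns in all so that the clamp bar stands clear of its lugs; swing the clamp bar right aside so that it is well clear of the window; then lift the window out by its handle and lay it flat, handle up, in the middle of the cream foam pad - set it down, don't drop it. Leave everything else on the bench where it is.

Things in the scene. Friction and masses are not known exactly. Their poses are not given: they have to be found in the camera images.
- cabinet: bench blasting cabinet, pale enamel, fixed: 320 mm deep (x), 300 mm wide (y). Origin at the centre of its footprint on the bench, z up, x towards its back. Front wall 105 mm high with two arm ports, then a front sloping up at 30 degrees from level to a flat top 226 mm high. Lamp strip, gauge and regulator at the back of the top reach 252 mm, over 80 mm behind the clamp knob
- window_frame: the cabinet's sloping front. Origin at the centre of the window opening, level with the sheet's outer face (and the seated window's upper face); x up the slope, y left seen from the front, z straight out of the face. The window lies loose in a recess 131 x 176 mm, 8 mm deep. The sheet runs from x = -92 to +150 mm. The clamp's axis stands at x = 104, y = 0
- window: lift-out window insert: frosted glass in a steel frame, 125 mm (x) x 170 mm (y) x 8 mm thick, 0.2 to 0.31 kg, loose. Origin at the centre of its underside; z out of its upper face, x up the slope when seated. A dark bow handle stands on its lower rail, see handle
- handle (a point): centre of the grip bar of the window's bow handle: bar 90 mm long along the window's y, 10 mm thick (x), 12 mm high; its centre is at window x = -45 (towards the lower edge), 33 mm above the window's underside, 25 mm above its upper face. Axes are the window's
- clamp_knob (a joint): turn of the knurled clamp knob, rad: 0 = screwed home, starts at 0 to 0.8, grows as it is unscrewed, counter-clockwise seen from outside the sloping face; end stop at 9.4 (1.5 turns; it does not come off). It rises 5 mm a turn and lifts the clamp bar with it. Friction about 0.1 N m. The bar comes out from between its lugs at about 5.4 and is well clear from 6.3
- knob_top (a point): centre of the knob's top face, 61 mm above the sloping face when screwed home; z is the knob's axis, straight out of the sloping face; x and y turn with the knob. The knurled head is round, 48 mm across and 33 mm high below this point, on a neck 24 mm across; the clamp bar lies under it
- clamp_bar (a joint): swing of the clamp bar about the knob's axis, rad: 0 = pointing down the slope, its end over the window's upper edge, locked between two small lugs; positive = counter-clockwise seen from outside (its end goes to the right seen from the front); stops at +-1.75. Once freed it swings either way with about 0.04 N m, and is clear of the window beyond about 1.2
- fin_top (a point): middle of the top edge of the thumb fin on the clamp bar, 51 mm from the knob's axis. Fin 8 mm thick (y, across the bar), 18 mm long (x, pointing to the knob), 15 mm high above the bar (bar 22 mm wide, 8 mm thick, reaching 62 mm from the axis). Its top is 24 mm above the sloping face with the knob home and rises with the knob. z straight out of the face
- pad: cream foam pad lying on the bench in front of the cabinet's sloping face, fixed; its place is swapped with the tray's in some starts, 210 mm (x) x 180 mm (y) x 16 mm thick; origin at the centre of its underside, z up. Firm enough not to sink
- work_tray: grey two-compartment tray with plaster casts, 180 x 210 mm, 45 mm high, fixed, beside the pad; not to be used. Origin at the centre of its underside
- cast_white: plaster dental cast on a white base, 78 x 84 x 35 mm, loose bystander; origin at the centre of its underside
- cast_stone: tan stone dental cast, 78 x 84 x 35 mm, loose bystander; origin at the centre of its underside
- spatula: plaster spatula lying flat, 170 mm long, loose bystander; origin at about the middle of its length
- jar: capped jar, 64 mm across, 85 mm tall, loose bystander; origin at the centre of its underside
- bowl: black rubber mixing bowl, 104 mm across, 60 mm tall, loose bystander; origin at the centre of its underside
- brush: cleaning brush lying flat, 160 mm long, loose bystander; origin at about the middle of its length
- bottle: small bottle, 48 mm across, 120 mm tall, loose bystander; origin at the centre of its underside

How it is judged (in metres and radians):
On the way, in this order (a step that is already met when the one before it is completed fails the run):
1. the clamp knob is unscrewed at least 6.28 rad (one full turn) from home (value of joint clamp_knob above 6.28 rad), for 0.1 s.
2. the clamp bar is swung aside, at least 1.2 rad either way, with the window still in its recess ((value of joint clamp_bar above 1.2 rad or value of joint clamp_bar below -1.2 rad) and distance between window and window_frame below 0.02 m), for 0.1 s.
3. the window is lowered onto the pad (to within 12 mm, flat within 0.2 rad, within 45 mm of its middle) while still held (horizontal distance between window and pad below 0.045 m and z of window in the frame of pad below 0.028 m and angle between window's own z axis and vertical below 0.2 rad and contact force between the fingers and window above 1 N), for 0.1 s.
At the end, for the whole second after the job is handed in: The window lies still and flat (within 0.08 rad), handle up, on the pad with its centre within 45 mm of the pad's centre, released; the clamp knob is unscrewed at least 6.28 rad (one full turn) from home and the clamp bar stands at least 1.2 rad aside (horizontal distance between window and pad below 0.045 m and z of window in the frame of pad between 0.012 and 0.022 m and angle between window's own z axis and vertical below 0.08 rad and linear speed of window below 0.02 m/s and (value of joint clamp_bar above 1.2 rad or value of joint clamp_bar below -1.2 rad) and value of joint clamp_knob above 6.28 rad and contact force between the fingers and window below 0.05 N); the robot touches nothing.
It fails at once if one of the loose bystanders (casts, spatula, jar, bowl, brush, bottle) is moved more than 40 mm (distance of any of cast_white, cast_stone, spatula, jar, bowl, brush, bottle from where it was at the start of the episode above 0.04 m).
It also fails if it takes over 72 s, if anything falls off the work surface, if the arm or the gripper's body presses on something with over 40 N, if the wrist force passes 120 N, or if a joint passes its speed limit or range.

ROBOT

A 6-joint arm with a two-finger parallel gripper is mounted at the origin on the work surface. World frame = base frame: x ahead of the robot, y to its left, z up, the work surface at z = 0. Lengths are in m, angles in degrees, forces in N, time in s.
With the tool pointing down it reaches from about 0.3 to 0.75 m from the base axis. Payload 8.5 kg.
Tool frame: the origin (TCP) lies midway between the tips of the shut fingers; the grasp point (between the pads) lies 19 mm behind it (env.tcp_to_grasp is the z of the grasp point in the tool frame, in m); z points along the fingers, y is the line along which they close (so a half turn about z gives the same grasp; the last joint's range is limited). The gripper opens to 85 mm and grips with 20 to 120 N. Pads are 22 mm wide; open, the fingers measure 114 mm over their backs; the gripper's body (76 mm by 85 mm) begins 54 mm behind the grasp point. The pads swing forward as they close: fully open they stand 13 mm farther back than shut.
Start: joints at [-76.106, 21.807, 74.336, -0, 83.858, -12.336], TCP at [0.243, -0.493, 0.231] pointing down, gripper open.
Joint ranges: [-178.18, 178.18], [-50.72, 133.34], [12.68, 142.11], [-81.47, 261.47], [9.98, 163.14], [-165.26, 165.26]. Speed limits (degrees/s): [136.94, 136.94, 180, 180, 180, 180].

INTERFACE

Orientations are given as a 3x3 rotation matrix whose columns are the frame's x, y, z axes.
In Python, from rig import env, imaging, job, models gives the robot as it stands. The module is installed in compiled form; this text tells all that it offers.
- The arm moves only by the tool jog_arm, never from a script. Its argument "plan" is text: rows parted by semicolons, each of 7 numbers parted by spaces: the turn, a rotation vector about the tool's x, y, z in degrees, then the shift along the tool's x, y, z in cm, then the closure in counts, from 0 (fully open) to 255 (shut). In form: rx ry rz x y z claw; .... A call has 1 to 10 rows; each row shifts and turns the commanded pose from where the row before left it, along the tool's axes as they then stand; what a row does not reach is not made up. A row lasts 1/12 s, in which the tool goes at most 41.7 mm and 7.16 degrees, less where a joint would pass 70% of its speed; a pose out of reach is approached as far as the arm can. A call with a gripper value outside its range is refused whole. The fingers move at their own pace and stop on an object; "grip_force" is the grip in N (left out, the last holds). Time passes only in rows, so rows that do not move let the fingers close. It gives the time, the measured TCP pose, the force, the opening and the grip force at its end, in the units of the state.
- env.observe(): the state, without advancing time (a new reading comes with each control period).
- imaging.get_image(name): name is "side" or "top"; returns a dict with "pixels" (420x560x3 uint8, red, green, blue), "depth" (420x560 float32, m along the optical axis (not along the pixel's ray), 0 where there is no reading), "fov_y" (degrees; the focal length in pixels is half the picture's height over the tangent of half this angle, whatever the lens; pixels are square), "cx", "cy" (the principal point, pixels), "world_from_camera" (4x4, takes a point from camera to world coordinates). Camera axes: x right, y down, z forward; pixel columns grow to the right and rows downward; lengths in m; the calibration is good to about 2 mm. A picture is of the moment at which its call begins.
- job.close_job(): hands the job in; it is judged then, once.
Trained networks look in the newest picture that a camera, given by its name, has taken for a name from the list of things; names that differ only in an ending like _2 or _b are one class to them, and where a whole thing is asked for, a point or a joint stands for the part that bears it (a point fixed in the world has none). Each returns a list of dicts, best first, with "confidence" (0 to 1); they miss things now and then, are a little off and sometimes report something else, mostly with a low value. They report only what shows in the picture. A call takes as long as a camera call.
- models.outline_of(camera, query): "region" (420x560 bool, what is visible of it) and "bbox" ([centre column, centre row, width, height] in pixels, round what is visible of it).
- models.tip_of(camera, query): "at" ([column, row] in pixels: a listed point, or the origin of a listed thing).
The state is a dict: "time_s": time; "q": joint angles; "qvel": joint speeds; "joint_efforts": joint torques, N m; "position": TCP position; "tool_rot": TCP orientation; "ft_force": force on the tool from outside, world axes, zero at the start; "wrist_torque": the same for the moment, N m; "grip_width": finger opening in m; "gripper_force": force on a finger pad.
Only numpy, scipy, OpenCV 4.12 (cv2) and the standard library are available. Lean on these libraries where they do the work, as an engineer would, in place of code of your own. Each camera call takes 0.05 s, during which the arm holds its last target. There are 200 camera calls.

## Working session

There is one attempt and no reset: what is moved stays moved. The work goes in short steps, Python scripts to look and compute and a tool call to move; the robot and the scene stay as the last step left them, time stands still between calls to the robot, and variables do not carry over. Pictures are saved under pics/ and viewed, at most 10 in all, crops included, and the job is handed in when it is done.

Besides the shell and the picture viewer there is one more tool, called after "Request:" by a JSON object that holds its "op" and its "data", one argument or row to a line. jog_arm: Moves the arm, as the interface text tells. Its arguments: {"type":"object","properties":{"plan":{"type":"string"},"grip_force":{"type":"number"}},"required":["plan"]}

```bash
mkdir -p pics
cat > h.py <<'E'
import numpy as np, cv2
from rig import env, imaging, job, models
def cam(n): 
    d=imaging.get_image(n); return d
def pt(d,u,v,z=None):
    f=210/np.tan(np.radians(d['fov_y']/2))
    if z is None:
        w=d['depth'][int(v)-2:int(v)+3,int(u)-2:int(u)+3]; w=w[w>0]; z=np.median(w)
    p=np.array([(u-d['cx'])/f*z,(v-d['cy'])/f*z,z,1])
    return (d['world_from_camera']@p)[:3]
def cloud(d):
    f=210/np.tan(np.radians(d['fov_y']/2)); v,u=np.mgrid[0:420,0:560]; z=d['depth']
    P=np.stack([(u-d['cx'])/f*z,(v-d['cy'])/f*z,z,np.ones_like(z)],-1)
    return (P@d['world_from_camera'].T)[...,:3]
def save(d,n): cv2.imwrite(f'pics/{n}.png',d['pixels'][...,::-1])
E
python3 - <<'E'
from h import *
np.set_printoptions(precision=4,suppress=True)
o=env.observe(); print(o['position'],o['tool_rot'],o['grip_width'],env.tcp_to_grasp)
ims=[]
for n in ['side','top']:
    d=cam(n); ims.append(d['pixels']); print(n,d['fov_y'],d['world_from_camera'])
    save(d,n+'0')
    for q in ['window_frame','window','handle','knob_top','fin_top','pad','work_tray','cabinet']:
        r=models.tip_of(n,q)
        for x in r[:1]:
            print(q,round(x['confidence'],2),np.array(x['at']),pt(d,*x['at']))
E
```

```text
[ 0.243  -0.4931  0.2307] [[ 0.897   0.442  -0.0004]
 [ 0.442  -0.897   0.0015]
 [ 0.0003 -0.0015 -1.    ]] 0.08532260921636245 -0.0187
side 43.4964443899045 [[-0.2712 -0.516   0.8126 -0.8175]
 [-0.9625  0.1483 -0.2271  0.3313]
 [-0.0034 -0.8437 -0.5368  1.0662]
 [ 0.      0.      0.      1.    ]]
window 0.75 [224.1 224.1] [0.7024 0.1176 0.0248]
handle 0.75 [289.3 209.9] [0.2469 0.0151 0.3486]
fin_top 0.71 [239.6 294.3] [0.3546 0.1362 0.0042]
pad 0.73 [133.2 290.4] [0.4455 0.4392 0.0159]
work_tray 0.92 [204.8 266.6] [0.4895 0.2181 0.0229]
top 44.73485358631309 [[-0.0287 -0.9883  0.1495  0.2687]
 [-0.9996  0.0285 -0.0035 -0.0502]
 [-0.0008 -0.1495 -0.9888  1.8138]
 [ 0.      0.      0.      1.    ]]
window_frame 0.73 [294.8 193.8] [ 0.5612 -0.1137  0.1468]
window 0.92 [297.4 193.6] [ 0.5606 -0.1221  0.1527]
handle 0.83 [282.3 203.2] [ 0.5299 -0.0713  0.1528]
knob_top 0.73 [316.6 181.3] [ 0.5791 -0.1784  0.2584]
fin_top 0.37 [305.6 193.2] [ 0.5583 -0.1483  0.1687]
pad 0.59 [145.5 228.3] [0.4754 0.4136 0.0168]
work_tray 0.98 [199.3 211.7] [0.5273 0.221  0.0299]
```

View pics/side0.png

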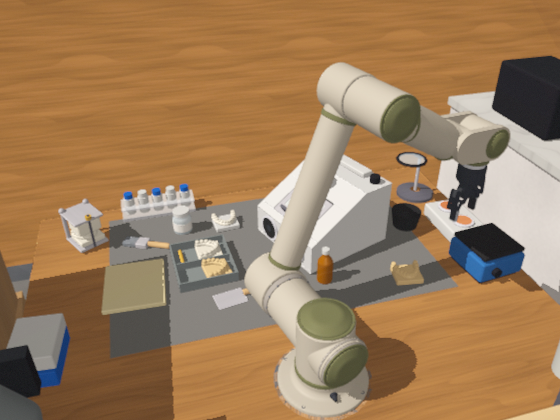

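View pics/top0.png

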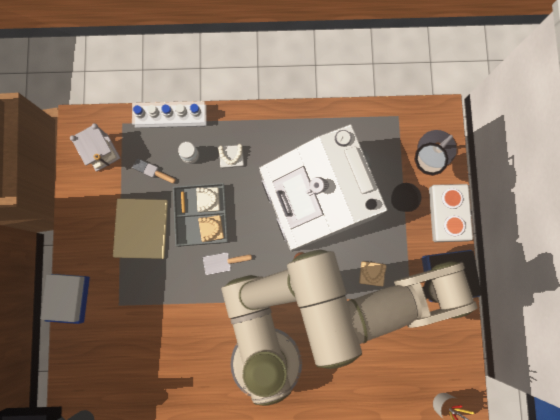

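The side view shows the cabinet mostly behind the arm. In the top view, the handle is at (283,203), the knob at (317,184), and the pad is at far left at (142,228), with the tray between it and the cabinet. The cabinet's slope faces world +y.

Run:
```python
from h import *
np.set_printoptions(precision=4,suppress=True)
d=cam('top'); P=cloud(d)
def reg(q,i=0):
    r=models.outline_of('top',q); print(q,[(round(x['confidence'],2),np.array(x['bbox'])) for x in r[:2]]); return r[0]['region'] if r else None
c=reg('cabinet'); 
pts=P[c]; 
# plane RANSAC restricted to normals tilted ~30deg
rng=np.random.default_rng(0); best=(0,)
s=pts[(pts[:,2]>.09)&(pts[:,2]<.24)]
for _ in range(3000):
    a=s[rng.choice(len(s),3,False)]; n=np.cross(a[1]-a[0],a[2]-a[0]); 
    if np.linalg.norm(n)<1e-5: continue
    n/=np.linalg.norm(n); n*=np.sign(n[2])
    if abs(n[2]-np.cos(np.pi/6))>.03: continue
    k=(abs((s-a[0])@n)<.003).sum()
    if k>best[0]: best=(k,n,a[0])
k,n,a=best; inl=s[abs((s-a)@n)<.003]; m=inl.mean(0); n=np.linalg.svd(inl-m)[2][2]; n*=np.sign(n[2])
print('slope',k,len(s),n,np.degrees(np.arccos(n[2])),'yaw of -horiz n',np.degrees(np.arctan2(-n[1],-n[0])),m)
for q in ['window','knob_top','handle','pad','clamp_bar','cabinet']:
    r=reg(q)
    if r is None: continue
    p=P[r]; print(q,r.sum(),np.median(p,0),'h above slope',np.percentile((p-m)@n,[5,25,50,75,95]))
    z=np.median(p[:,2]); 
    if q in('pad','window','cabinet'):
        rc=cv2.minAreaRect((p[:,:2]*1000).astype(np.float32)); print(rc)
ht=pts[(abs(pts[:,2]-.226)<.006)]; print('top',cv2.minAreaRect((ht[:,:2]*1000).astype(np.float32)))
# knob points
h=(P-m)@n; xy=P[...,:2]
near=(np.hypot(P[...,0]-.58,P[...,1]+.178)<.06)&(h>.052)&(h<.075)
q=P[near]; print('knobtop',len(q),q.mean(0),np.median((q-m)@n))
```

```text
cabinet [(0.67, array([320.5, 190.2, 122.3, 124.3]))]
slope 2590 6779 [-0.1602  0.4682  0.869 ] 29.661759285751224 yaw of -horiz n -71.10784849046951 [ 0.5589 -0.1652  0.1778]
window [(0.7, array([295.8, 197.1,  48.5,  64. ]))]
window 1715 [ 0.5443 -0.1167  0.1512] h above slope [-0.007  -0.0035 -0.0005  0.0025  0.0258]
((456.8787841796875, -119.69263458251953), (372.9188232421875, 147.76808166503906), 1.3416450023651123)
knob_top [(0.65, array([318.9, 185.2,  16.1,  13.9]))]
knob_top 215 [ 0.567  -0.1822  0.256 ] h above slope [0.0403 0.0565 0.061  0.0631 0.0662]
handle [(0.77, array([297.4, 196.8,  47.5,  59.3]))]
handle 1703 [ 0.5435 -0.1176  0.1514] h above slope [-0.0071 -0.0035 -0.0005  0.0024  0.0256]
pad [(0.64, array([140.6, 229.7,  50.6,  56.3])), (0.5, array([319.2, 183.5,  15.8,  16. ]))]
pad 3020 [0.4751 0.4337 0.0161] h above slope [0.1101 0.133  0.1537 0.1745 0.1974]
((437.9210205078125, 231.04869079589844), (615.5608520507812, 227.95623779296875), 79.29194641113281)
clamp_bar [(0.56, array([316.4, 190.9,  21.9,  11.1]))]
clamp_bar 48 [ 0.5597 -0.1576  0.1897] h above slope [-0.0005  0.0056  0.0113  0.0205  0.0269]
cabinet [(0.67, array([320.5, 190.2, 122.3, 124.3]))]
cabinet 7993 [ 0.5759 -0.2249  0.2167] h above slope [-0.0509 -0.0173 -0.0033  0.0013  0.0073]
((534.94873046875, -212.29490661621094), (483.4735107421875, 393.48004150390625), 7.8025803565979)
top ((602.4439086914062, -274.50079345703125), (299.9499816894531, 153.05355834960938), 18.994306564331055)
knobtop 186 [ 0.5683 -0.1778  0.2569] 0.06182500312082916
```

Estimates: the cabinet yaw is about -71°, and the knob top is near (0.567,-0.180,0.257). Next I'll lift, cross over and tilt the tool normal to the slope.

Request:
{"op": "jog_arm", "data": {
  "plan": "0 0 0 0 0 -3.6 0;0 0 0 0 0 -3.6 0;0 0 0 0 0 -3.6 0;0 0 0 0 0 -3.6 0;0 0 0 0 0 -3.6 0;0 0 0 3.66 -1.77 0 0;0 0 0 3.66 -1.77 0 0;0 0 0 3.66 -1.77 0 0;0 0 0 3.66 -1.77 0 0;0 0 0 3.66 -1.77 0 0",
  "grip_force": 100
}}

```text
time_s: 2.13
position: [0.3688, -0.3314, 0.4115]
tool_rot: [[0.897, 0.442, 0.0], [0.442, -0.897, -0.0], [0.0, 0.0, -1.0]]
ft_force: [0.3, 0.3, -0.6]
grip_width: 0.0855
gripper_force: 0.0
```

Request:
{"op": "jog_arm", "data": {
  "plan": "0 0 0 3.66 -1.77 0 0;0 0 0 3.66 -1.77 0 0;0 0 0 3.66 -1.77 0 0;0 0 0 3.66 -1.77 0 0;0 0 0 3.66 -1.77 0 0;0 0 0 3.66 -1.77 0 0;0 0 0 3.66 -1.77 0 0"
}}

```text
time_s: 2.72
position: [0.544, -0.1067, 0.4115]
tool_rot: [[0.897, 0.442, 0.0], [0.442, -0.897, -0.0], [0.0, 0.0, -1.0]]
ft_force: [1.1, -1.6, 0.1]
grip_width: 0.085
gripper_force: 0.0
```

Request:
{"op": "jog_arm", "data": {
  "plan": "-5.95 -0.75 0 0 0 0 0;-5.95 -0.75 0 0 0 0 0;-5.95 -0.75 0 0 0 0 0;-5.95 -0.75 0 0 0 0 0;-5.95 -0.75 0 0 0 0 0;0 0 0 0 0 0 0"
}}

```text
time_s: 3.22
position: [0.5424, -0.1067, 0.4107]
tool_rot: [[0.901, 0.401, 0.164], [0.429, -0.769, -0.475], [-0.064, 0.498, -0.865]]
ft_force: [0.9, -0.0, -0.5]
grip_width: 0.0854
gripper_force: 0.0
```

Now check joints and refine the knob estimate from both cameras.

```bash
cat >> h.py <<'E'
np.set_printoptions(precision=4,suppress=True)
def togo(p,o=None):
    o=o or env.observe(); return np.array(o['tool_rot']).T@(np.array(p)-o['position'])*100
yaw=np.radians(-71.1); u=np.array([np.cos(yaw),np.sin(yaw),0]); Z=np.array([0,0,1.])
zf=-.5*u+.866*Z; xf=.866*u+.5*Z; yf=np.cross(zf,xf)
E
python3 - <<'E'
from h import *
o=env.observe(); print(o['q'])
for n in ['side','top']:
    d=cam(n); save(d,n+'1'); P=cloud(d)
    for q in ['knob_top','handle','fin_top','cabinet','window']:
        for x in models.tip_of(n,q)[:1]: print(n,q,round(x['confidence'],2),np.array(x['at']),pt(d,*x['at']))
    k=np.array([.567,-.180,.257])
    rel=P-k; L=np.stack([rel@xf,rel@yf,rel@zf],-1)
    m=(np.hypot(L[...,0],L[...,1])<.035)&(abs(L[...,2])<.008)
    if m.sum()>20: print('knob local off',m.sum(),L[m].mean(0),L[m].min(0),L[m].max(0))
E
```

```text
[-11.8024  13.047   63.7169 -25.5652  86.9557  49.425 ]
side knob_top 0.59 [317.3 168.9] [ 0.5884 -0.1796  0.2587]
side handle 0.63 [289.3 205.9] [ 0.5879 -0.0862  0.1344]
side fin_top 0.64 [313.6 189.1] [ 0.5727 -0.1637  0.1947]
side window 0.62 [302.3 205.4] [ 0.5541 -0.1201  0.1511]
knob local off 158 [-0.0034 -0.0016  0.0002] [-0.0286 -0.0259 -0.008 ] [0.0216 0.028  0.0077]
top knob_top 0.69 [315.8 182.4] [ 0.5764 -0.1761  0.2548]
top handle 0.92 [284.5 205.4] [ 0.5236 -0.0784  0.1448]
top fin_top 0.48 [303.3 194.8] [ 0.5547 -0.141   0.1602]
top window 0.78 [296.7 195.1] [ 0.5561 -0.1197  0.1499]
knob local off 184 [-0.0012  0.002   0.0002] [-0.0262 -0.0209 -0.0078] [0.0226 0.0259 0.0073]
```

View pics/side1.png

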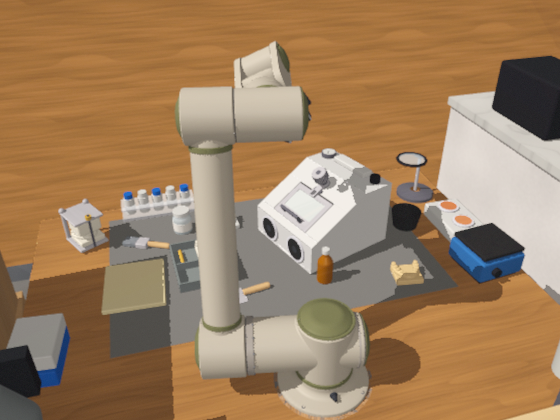

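The side view is clear: knob at (318,174), fin at (314,190), window at (305,205). It agrees with the top view.

Run:
```python
from h import *
k=np.array([.5665,-.179,.2565])
print(togo(k+.05*zf), togo(k-.026*zf), zf, np.array(env.observe()['tool_rot'])[:,2])
```

```text
[ 0.0922 -1.342  12.0987] [ 0.0838 -1.3392 19.6985] [-0.162  0.473  0.866] [ 0.1628 -0.4723 -0.8663]
```

Request:
{"op": "jog_arm", "data": {
  "plan": "0 0 0 0.03 -0.45 4 0;0 0 0 0.03 -0.45 4 0;0 0 0 0.03 -0.45 4 0;0 0 7 0 0 0 0;0 0 7 0 0 0 0;0 0 7 0 0 0 0;0 0 7 0 0 0 0;0 0 7 0 0 0 0;0 0 0 0 0 0 0"
}}

```text
time_s: 4.57
position: [0.5582, -0.1547, 0.3006]
tool_rot: [[0.967, -0.195, 0.163], [-0.097, -0.876, -0.472], [0.235, 0.441, -0.866]]
ft_force: [1.4, 0.3, 0.8]
grip_width: 0.0852
gripper_force: 0.0
```

Run:
```python
from h import *
print(env.observe()['q'])
k=np.array([.5665,-.179,.2565])
print(togo(k-.026*zf))
```

```text
[-16.793   17.1419  75.6023 -25.4495  70.5104  87.2761]
[-0.      0.0258  7.7048]
```

Request:
{"op": "jog_arm", "data": {
  "plan": "0 0 7 0 0 0 0;0 0 7 0 0 0 0;0 0 7 0 0 0 0;0 0 7 0 0 0 0;0 0 7 0 0 0 0;0 0 7 0 0 0 0;0 0 7 0 0 0 0;0 0 7 0 0 0 0;0 0 7 0 0 0 0;0 0 0 0 0 0 0"
}}

```text
time_s: 5.4
position: [0.5582, -0.1546, 0.3006]
tool_rot: [[0.269, -0.949, 0.163], [-0.824, -0.314, -0.472], [0.5, -0.007, -0.866]]
ft_force: [0.3, 0.6, -0.2]
grip_width: 0.0854
gripper_force: 0.0
```

Request:
{"op": "jog_arm", "data": {
  "plan": "0 0 0 0 0 2.5 0;0 0 0 0 0 2.6 0;0 0 0 0 0 2.6 0;0 0 0 0 0 0 0;0 0 0 0 0 0 255;0 0 0 0 0 0 255;0 0 0 0 0 0 255;0 0 0 0 0 0 255;0 0 0 0 0 0 255;0 0 0 0 0 0 255",
  "grip_force": 60
}}

```text
time_s: 6.23
position: [0.5729, -0.1895, 0.2372]
tool_rot: [[0.269, -0.948, 0.172], [-0.822, -0.319, -0.473], [0.503, -0.014, -0.864]]
ft_force: [5.9, 7.0, 5.9]
grip_width: 0.0459
gripper_force: 60.2
```

Run:
```python
from h import *
o=env.observe()
for k in ['q','ft_force','wrist_torque','grip_width','gripper_force','position','time_s']: print(k,o[k])
```

```text
q [-20.0399  21.4446  79.9507 -26.1793  60.8118 150.9247]
ft_force [5.9217 7.0061 5.9077]
wrist_torque [ 0.8477 -0.8245  0.6743]
grip_width 0.045894672068215285
gripper_force 60.23256182670593
position [ 0.5729 -0.1895  0.2372]
time_s 6.2333
```

Gripped, with the knob sitting about 2.5 mm towards tool -y of the command. I'll correct that and start the stroke.

Request:
{"op": "jog_arm", "data": {
  "plan": "0 0 0 0 -0.25 -0.1 255;0 0 0 0 0 0 255;0 0 -6 0 0 -0.01 255;0 0 -6 0 0 -0.01 255;0 0 -6 0 0 -0.01 255;0 0 -6 0 0 -0.01 255;0 0 -6 0 0 -0.01 255;0 0 -6 0 0 -0.01 255;0 0 -6 0 0 -0.01 255;0 0 0 0 0 0 255"
}}

```text
time_s: 7.07
position: [0.5745, -0.1883, 0.2375]
tool_rot: [[0.837, -0.52, 0.17], [-0.394, -0.788, -0.472], [0.379, 0.328, -0.865]]
ft_force: [4.1, 7.2, 5.7]
grip_width: 0.0459
gripper_force: 61.8
```

Run:
```python
from h import *
o=env.observe()
for k in ['q','ft_force','wrist_torque','grip_width','position']: print(k,o[k])
R=np.array(o['tool_rot']);print(R.T@o['ft_force'],R.T@o['wrist_torque'])
k=np.array([.5665,-.179,.2565]); print(togo(k-.026*zf))
```

```text
q [-19.8433  21.6161  79.5813 -26.1781  61.2076 108.7201]
ft_force [4.1204 7.1615 5.6871]
wrist_torque [ 0.6886 -0.6607  0.578 ]
grip_width 0.045944502585225894
position [ 0.5745 -0.1883  0.2375]
[ 2.7819 -5.9217 -7.6028] [ 1.0561  0.3524 -0.0713]
[-0.3332  0.3223  0.3849]
```

Request:
{"op": "jog_arm", "data": {
  "plan": "0 0 -7 0 0 -0.03 255;0 0 -7 0 0 -0.03 255;0 0 -7 0 0 -0.03 255;0 0 -7 0 0 -0.03 255;0 0 -7 0 0 -0.03 255;0 0 -7 0 0 -0.01 255;0 0 -7 0 0 -0.01 255;0 0 -7 0 0 -0.01 255;0 0 -7 0 0 -0.01 255;0 0 -7 0 0 -0.01 255"
}}

```text
time_s: 7.9
position: [0.5745, -0.1858, 0.2375]
tool_rot: [[0.774, 0.61, 0.169], [0.608, -0.641, -0.469], [-0.177, 0.466, -0.867]]
ft_force: [9.1, 12.9, -2.7]
grip_width: 0.0464
gripper_force: 61.3
```

Request:
{"op": "jog_arm", "data": {
  "plan": "0 0 -7 0 0 -0.01 255;0 0 -7 0 0 -0.01 255;0 0 -7 0 0 -0.01 255;0 0 -7 0 0 -0.01 255;0 0 -7 0 0 -0.01 255;0 0 -7 0 0 -0.01 255;0 0 -7 0 0 -0.01 255;0 0 -7 0 0 -0.01 255;0 0 -7 0 0 -0.01 255;0 0 0 0 0 0 255"
}}

```text
time_s: 8.73
position: [0.5729, -0.1844, 0.2373]
tool_rot: [[-0.194, 0.967, 0.166], [0.848, 0.25, -0.467], [-0.493, 0.05, -0.869]]
ft_force: [2.5, 16.0, -2.7]
grip_width: 0.0464
gripper_force: 61.9
```

Run:
```python
from h import *
o=env.observe()
for k in ['q','ft_force','wrist_torque','grip_width','position']: print(k,o[k])
R=np.array(o['tool_rot']);print(R.T@o['ft_force'],R.T@o['wrist_torque'])
k=np.array([.5665,-.179,.2565]); print(togo(k-.026*zf))
```

```text
q [-19.6166  21.4872  79.6569 -25.8707  61.6431 -24.3845]
ft_force [ 2.5343 16.028  -2.7139]
wrist_torque [ 3.0012 -0.6005  0.9851]
grip_width 0.046386225059001966
position [ 0.5729 -0.1844  0.2373]
[14.4422  6.3234 -4.7034] [-1.5766  2.8011 -0.0776]
[-0.3748 -0.4041  0.5741]
```

Request:
{"op": "jog_arm", "data": {
  "plan": "0 0 0 0.25 0.1 -0.05 255;0 0 -7 0 0 -0.01 255;0 0 -7 0 0 -0.01 255;0 0 -7 0 0 -0.01 255;0 0 -7 0 0 -0.01 255;0 0 -7 0 0 -0.01 255;0 0 -7 0 0 -0.01 255;0 0 -7 0 0 -0.01 255;0 0 -7 0 0 -0.01 255;0 0 -7 0 0 -0.01 255"
}}

```text
time_s: 9.57
position: [0.571, -0.1843, 0.238]
tool_rot: [[-0.95, 0.268, 0.159], [0.165, 0.866, -0.472], [-0.265, -0.422, -0.867]]
ft_force: [-9.0, 1.0, 2.1]
grip_width: 0.0461
gripper_force: 62.4
```

Request:
{"op": "jog_arm", "data": {
  "plan": "0 0 -7 0 0 -0.01 255;0 0 -7 0 0 -0.01 255;0 0 -7 0 0 -0.01 255;0 0 -7 0 0 -0.01 255;0 0 -7 0 0 -0.01 255;0 0 -7 0 0 -0.01 255;0 0 -7 0 0 -0.01 255;0 0 -7 0 0 -0.01 255;0 0 -7 0 0 -0.01 255;0 0 0 0 0 0 255"
}}

```text
time_s: 10.4
position: [0.5709, -0.1857, 0.2398]
tool_rot: [[-0.671, -0.725, 0.16], [-0.696, 0.539, -0.475], [0.258, -0.43, -0.865]]
ft_force: [-8.9, -6.8, 4.0]
grip_width: 0.0462
gripper_force: 62.1
```

Run:
```python
from h import *
o=env.observe()
for k in ['q','ft_force','wrist_torque','grip_width','position']: print(k,o[k])
R=np.array(o['tool_rot']);print(R.T@o['ft_force'],R.T@o['wrist_torque'])
k=np.array([.5665,-.179,.2565]); print(togo(k-.026*zf))
```

```text
q [ -19.545    21.357    79.5815  -26.4927   62.1008 -150.0731]
ft_force [-8.8607 -6.7743  3.9879]
wrist_torque [-0.8251  1.5105 -0.8158]
grip_width 0.046177064816581945
position [ 0.5709 -0.1857  0.2398]
[11.6824  1.0552 -1.6475] [-0.7079  1.7624 -0.1432]
[ 0.2517 -0.0384  0.7645]
```

Request:
{"op": "jog_arm", "data": {
  "plan": "0 0 0 0.15 0 0 0;0 0 0 0 0 0 0;0 0 0 0 0 0 0;0 0 0 0 0 0 0;0 0 7 0 0 0 0;0 0 7 0 0 0 0;0 0 7 0 0 0 0;0 0 7 0 0 0 0;0 0 7 0 0 0 0;0 0 7 0 0 0 0"
}}

```text
time_s: 11.23
position: [0.5717, -0.1853, 0.2391]
tool_rot: [[-0.984, -0.078, 0.163], [-0.147, 0.869, -0.472], [-0.105, -0.488, -0.866]]
ft_force: [0.3, 1.0, 0.3]
grip_width: 0.0854
gripper_force: 0.0
```

Request:
{"op": "jog_arm", "data": {
  "plan": "0 0 7 0 0 0 0;0 0 7 0 0 0 0;0 0 7 0 0 0 0;0 0 7 0 0 0 0;0 0 7 0 0 0 0;0 0 7 0 0 0 0;0 0 7 0 0 0 0;0 0 7 0 0 0 0;0 0 7 0 0 0 0;0 0 7 0 0 0 0"
}}

```text
time_s: 12.07
position: [0.5717, -0.1853, 0.2392]
tool_rot: [[-0.409, 0.898, 0.163], [0.766, 0.435, -0.472], [-0.495, -0.068, -0.866]]
ft_force: [0.1, -0.4, -0.4]
grip_width: 0.0852
gripper_force: 0.0
```

Request:
{"op": "jog_arm", "data": {
  "plan": "0 0 7 0 0 0 0;0 0 7 0 0 0 0;0 0 0 0 0 0 255;0 0 0 0 0 0 255;0 0 0 0 0 0 255;0 0 0 0 0 0 255;0 0 0 0 0 0 255;0 0 0 0 0 0 255;0 0 0 0 0 0 255"
}}

```text
time_s: 12.82
position: [0.572, -0.1852, 0.2397]
tool_rot: [[-0.186, 0.969, 0.165], [0.847, 0.243, -0.472], [-0.498, 0.052, -0.866]]
ft_force: [2.1, 5.2, 4.7]
grip_width: 0.0463
gripper_force: 60.8
```

Run:
```python
from h import *
o=env.observe()
for k in ['q','ft_force','wrist_torque','grip_width','gripper_force','position']: print(k,o[k])
R=np.array(o['tool_rot']);print(R.T@o['ft_force'],R.T@o['wrist_torque'])
```

```text
q [-19.5759  21.3276  79.6198 -26.2465  61.8039 -23.8561]
ft_force [2.0937 5.1849 4.6546]
wrist_torque [ 0.5917 -0.1073  0.3575]
grip_width 0.046263955023289005
gripper_force 60.76613903045654
position [ 0.572  -0.1852  0.2397]
[ 1.6859  3.5311 -6.1336] [-0.379   0.5655 -0.1612]
```

Request:
{"op": "jog_arm", "data": {
  "plan": "0 0 -7 0 0 -0.02 255;0 0 -7 0 0 -0.02 255;0 0 -7 0 0 -0.02 255;0 0 -7 0 0 -0.02 255;0 0 -7 0 0 -0.02 255;0 0 -7 0 0 -0.01 255;0 0 -7 0 0 -0.01 255;0 0 -7 0 0 -0.01 255;0 0 -7 0 0 -0.01 255;0 0 -7 0 0 -0.01 255"
}}

```text
time_s: 13.65
position: [0.572, -0.1848, 0.2408]
tool_rot: [[-0.975, 0.151, 0.165], [0.056, 0.88, -0.472], [-0.217, -0.451, -0.866]]
ft_force: [4.2, 3.2, 1.9]
grip_width: 0.0461
gripper_force: 60.9
```

Request:
{"op": "jog_arm", "data": {
  "plan": "0 0 -7 0 0 -0.01 255;0 0 -7 0 0 -0.01 255;0 0 -7 0 0 -0.01 255;0 0 -7 0 0 -0.01 255;0 0 -7 0 0 -0.01 255;0 0 -7 0 0 -0.01 255;0 0 -7 0 0 -0.01 255;0 0 -7 0 0 -0.01 255;0 0 0 0 0 0 255;0 0 0 0 0 0 255"
}}

```text
time_s: 14.48
position: [0.5722, -0.1844, 0.2415]
tool_rot: [[-0.674, -0.72, 0.166], [-0.695, 0.541, -0.472], [0.25, -0.434, -0.866]]
ft_force: [5.7, 3.2, 0.7]
grip_width: 0.046
gripper_force: 61.1
```

Run:
```python
from h import *
o=env.observe()
for k in ['q','ft_force','wrist_torque','grip_width','gripper_force','position']: print(k,o[k])
R=np.array(o['tool_rot']);print(R.T@o['ft_force'],R.T@o['wrist_torque'])
```

```text
q [ -19.4897   21.2243   79.4853  -26.2093   61.9824 -149.9184]
ft_force [5.724  3.1577 0.7014]
wrist_torque [ 0.3725 -0.9064  0.6528]
grip_width 0.04595079617518372
gripper_force 61.116803884506226
position [ 0.5722 -0.1844  0.2415]
[-5.8764 -2.7165 -1.1472] [ 0.5427 -1.0423 -0.0748]
```

About 7.45 rad is done. I'll release, back off and look.

Request:
{"op": "jog_arm", "data": {
  "plan": "0 0 0 0 0 0 0;0 0 0 0 0 0 0;0 0 0 0 0 0 0;0 0 0 0 0 0 0;0 0 0 0 0 -3 0;0 0 0 0 0 -4 0;0 0 0 0 0 -4 0;0 0 0 0 0 -4 0;0 0 0 0 0 -3 0;0 0 0 0 0 0 255"
}}

```text
time_s: 15.32
position: [0.5417, -0.0977, 0.4036]
tool_rot: [[-0.676, -0.716, 0.173], [-0.695, 0.541, -0.474], [0.246, -0.441, -0.863]]
ft_force: [-0.2, -0.4, 0.4]
grip_width: 0.0753
gripper_force: 0.0
```

Run:
```python
from h import *
o=env.observe(); print(o['position'],o['q'])
kc=np.array(o['position']); kc=kc+ (-zf)*0  # on knob axis
n0=np.array([ 0.5589,-0.1652,0.1778])
ims=[]
for n in ['side','top']:
    d=cam(n); 
    P=cloud(d); r=P-np.array([.5722,-.1844,.2415]); L=np.stack([r@xf,r@yf,(P-n0)@zf],-1)
    for q in ['knob_top','fin_top','handle','window']:
        for x in models.tip_of(n,q)[:1]:
            p=pt(d,*x['at']); rr=p-np.array([.5722,-.1844,.2415]); print(n,q,round(x['confidence'],2),np.array(x['at']),p,'local',rr@xf,rr@yf,(p-n0)@zf)
    m=(L[...,2]>.015)&(L[...,2]<.045)&(np.hypot(L[...,0],L[...,1])<.075)
    print('bar pts',m.sum(),np.round(L[m][:40:2],3).tolist())
    c=d['pixels'][130:250,230:390]; ims.append(cv2.resize(c,None,fx=2.4,fy=2.4,interpolation=2))
cv2.imwrite('pics/bar.png',np.hstack(ims)[...,::-1])
```

```text
[ 0.5417 -0.0977  0.4036] [ -10.8445   12.8159   65.193   -25.7333   85.745  -151.8418]
side knob_top 0.81 [319.8 169.6] [ 0.5701 -0.1814  0.2654] local 0.008907634052757728 -0.0010573192363168163 0.06635433742720753
side fin_top 0.56 [313.  188.3] [ 0.5708 -0.1609  0.1993] local -0.040770376902857175 0.006282158108094955 0.018791372744061095
side handle 0.91 [287.8 211.1] [ 0.5394 -0.0668  0.1478] local -0.1524270864588765 0.0070463307895693526 0.023686290976636628
side window 0.61 [300.  206.7] [ 0.5571 -0.1133  0.1454] local -0.11053319047752383 0.008705919165996265 -0.0031683228109974405
bar pts 101 [[0.018, -0.012, 0.041], [0.019, -0.013, 0.035], [0.015, -0.021, 0.039], [0.006, -0.021, 0.04], [0.001, -0.021, 0.039], [0.012, -0.008, 0.019], [-0.0, -0.02, 0.035], [-0.023, 0.003, 0.04], [-0.019, -0.01, 0.044], [-0.01, -0.019, 0.041], [-0.004, -0.018, 0.033], [0.004, -0.013, 0.021], [-0.024, -0.003, 0.039], [-0.02, -0.008, 0.039], [-0.017, -0.018, 0.042], [-0.012, -0.02, 0.038], [-0.004, -0.012, 0.024], [0.003, -0.011, 0.015], [-0.019, -0.019, 0.04], [-0.01, -0.009, 0.023]]
top knob
[... 290 characters left out ...]
0705  0.1534] local -0.15001186502977035 -0.0056815727371532405 0.02875657258114024
top window 0.97 [295.8 197.7] [ 0.5479 -0.1166  0.1473] local -0.1094948469023527 -0.0009767848418730277 -0.0016292853714358132
bar pts 50 [[0.008, 0.022, 0.042], [0.019, 0.011, 0.044], [0.022, 0.006, 0.039], [0.021, -0.001, 0.045], [0.023, -0.005, 0.044], [0.022, -0.008, 0.044], [0.021, -0.011, 0.044], [0.018, -0.016, 0.044], [-0.06, 0.009, 0.016], [0.014, -0.022, 0.04], [-0.045, 0.0, 0.037], [-0.043, -0.001, 0.028], [-0.058, 0.002, 0.025], [-0.048, -0.002, 0.033], [-0.043, -0.004, 0.03], [-0.057, -0.002, 0.031], [-0.052, -0.004, 0.027], [-0.05, -0.005, 0.016], [-0.039, -0.01, 0.02], [-0.061, -0.004, 0.024]]
```

View pics/bar.png

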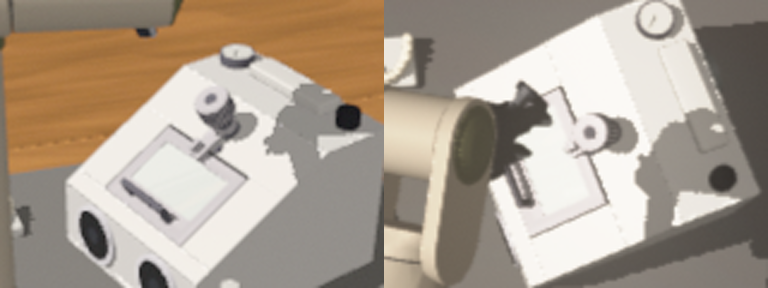

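The bar is free at 0, still pointing down the slope, with the knob about 7 mm up. I'll push the fin sideways with shut fingers.

Request:
{"op": "jog_arm", "data": {
  "plan": "0 0 6 0 0 0 255;0 0 6 0 0 0 255;0 0 6 0 0 0 255;0 0 6 0 0 0 255;0 0 6 0 0 0 255;0 0 0 0 0 0 255"
}}

```text
time_s: 16.32
position: [0.5418, -0.0996, 0.3967]
tool_rot: [[-0.945, -0.282, 0.163], [-0.326, 0.819, -0.472], [0.0, -0.5, -0.866]]
ft_force: [0.1, 0.7, 0.0]
grip_width: 0.0002
gripper_force: 0.0
```

Run:
```python
from h import *
o=env.observe(); print(o['position'],o['q'][5],o['grip_width']); R=np.array(o['tool_rot'])
print('align',R.T@np.array([xf,yf,zf]).T)
A=np.array([.5722,-.1844,.2415]); n0=np.array([ 0.5589,-0.1652,0.1778])
h=(A-n0)@zf; print('h',h)
F=A-h*zf
W=lambda x,y,z:F+x*xf+y*yf+z*zf
print('over',togo(W(-.053,.033,.045)),'down',togo(W(-.053,.033,.019)))
prev=None
for a in np.r_[0,np.linspace(.15,1.45,10)]:
    c,s=np.cos(a),np.sin(a); q=np.array([-.052*c-.016*s,-.052*s+.016*c])*100
    if prev is None: q0=np.array([-5.3,3.3]); print('tool xy', -(q-q0)[::-1])
    else: print('tool xy',np.round(-(q-prev)[::-1],2))
    prev=q
```

```text
[ 0.5418 -0.0996  0.3967] -121.60786748614107 0.0001773820681470569
align [[ 0.0018 -1.     -0.0008]
 [-1.     -0.0018  0.0005]
 [-0.0005  0.0008 -1.    ]]
h 0.04392772972423784
over [-3.429   5.2492 17.8449] down [-3.4269  5.248  20.4449]
tool xy [ 1.7 -0.1]
tool xy [0.8  0.18]
tool xy [0.78 0.06]
tool xy [ 0.78 -0.05]
tool xy [ 0.77 -0.17]
tool xy [ 0.74 -0.27]
tool xy [ 0.69 -0.38]
tool xy [ 0.63 -0.47]
tool xy [ 0.55 -0.56]
tool xy [ 0.47 -0.63]
tool xy [ 0.37 -0.69]
```

Request:
{"op": "jog_arm", "data": {
  "plan": "0 0 0 -1.14 1.75 3.5 255;0 0 0 -1.14 1.75 3.5 255;0 0 0 -1.15 1.75 3.5 255;0 0 0 0 0 3.7 255;0 0 0 0 0 3.6 255;0 0 0 0 0 1.3 255;0 0 0 0 0 1.3 255;0 0 0 0 0 0 255"
}}

```text
time_s: 16.98
position: [0.5917, -0.1426, 0.1911]
tool_rot: [[-0.944, -0.29, 0.158], [-0.33, 0.818, -0.472], [0.007, -0.497, -0.867]]
ft_force: [0.0, 0.4, 0.1]
grip_width: -0.0003
gripper_force: 0.0
```

Request:
{"op": "jog_arm", "data": {
  "plan": "0 0 0 0.8 -0.1 0 255;0 0 0 0.9 0 0 255;0 0 0 0.8 0.18 0 255;0 0 0 0.78 0.06 0 255;0 0 0 0.78 -0.05 0 255;0 0 0 0.77 -0.17 0 255;0 0 0 0 0 0 255"
}}

```text
time_s: 17.57
position: [0.5456, -0.1585, 0.1951]
tool_rot: [[-0.945, -0.285, 0.163], [-0.328, 0.818, -0.473], [0.002, -0.5, -0.866]]
ft_force: [-1.0, 6.5, 5.5]
grip_width: -0.0002
gripper_force: 0.0
```

Request:
{"op": "jog_arm", "data": {
  "plan": "0 0 0 0.74 -0.27 0 255;0 0 0 0.69 -0.38 0 255;0 0 0 0.63 -0.47 0 255;0 0 0 0.55 -0.56 0 255;0 0 0 0.47 -0.63 0 255;0 0 0 0.37 -0.69 0 255;0 0 0 0 0 0 255"
}}

```text
time_s: 18.15
position: [0.5228, -0.1955, 0.2102]
tool_rot: [[-0.945, -0.284, 0.163], [-0.328, 0.818, -0.473], [0.002, -0.5, -0.866]]
ft_force: [0.2, -0.4, -0.0]
grip_width: -0.0004
gripper_force: 0.0
```

Request:
{"op": "jog_arm", "data": {
  "plan": "0 0 0 0 0.5 0 255;0 0 0 0 0 -3 255;0 0 0 0 0 -4 255;0 0 0 0 0 -4 0;0 0 0 0 0 -4 0;0 0 0 0 0 0 0"
}}

```text
time_s: 18.65
position: [0.4978, -0.1168, 0.344]
tool_rot: [[-0.943, -0.282, 0.174], [-0.331, 0.815, -0.475], [-0.008, -0.505, -0.863]]
ft_force: [1.0, -0.4, 0.8]
grip_width: 0.036
gripper_force: 0.0
```

Run:
```python
from h import *
F=np.array([.5722,-.1844,.2415])-.0439*zf
ims=[]
for n in ['side','top']:
    d=cam(n); P=cloud(d); r=P-F; L=np.stack([r@xf,r@yf,r@zf],-1); rad=np.hypot(L[...,0],L[...,1])
    m=(L[...,2]>.013)&(L[...,2]<.036)&(rad<.07)&(rad>.035)
    a=np.arctan2(-L[...,1],-L[...,0])[m]; print(n,m.sum(),np.percentile(a,[10,50,90]) if m.sum() else '')
    for q in ['fin_top','handle','window','pad']:
        for x in models.tip_of(n,q)[:1]:
            p=pt(d,*x['at']); rr=p-F; print(n,q,round(x['confidence'],2),np.array(x['at']),p,'local',rr@xf,rr@yf,rr@zf)
    # handle points
    m=(L[...,0]<-.13)&(L[...,0]>-.17)&(abs(L[...,1])<.06)&(L[...,2]>.015)&(L[...,2]<.04)
    if m.sum(): print('handle',m.sum(),L[m].mean(0),L[m].min(0),L[m].max(0))
    c=d['pixels'][130:250,230:390]; ims.append(cv2.resize(c,None,fx=2.4,fy=2.4,interpolation=2))
    for rg in models.outline_of(n,'pad')[:1]:
        g=rg['region'].astype(np.uint8); k,lab,st,ce=cv2.connectedComponentsWithStats(g); i=1+st[1:,4].argmax()
        p=P[lab==i]; p=p[(abs(p[:,2]-.016)<.008)]; print('pad',len(p),p.mean(0),cv2.minAreaRect((p[:,:2]*1000).astype(np.float32)))
cv2.imwrite('pics/bar2.png',np.hstack(ims)[...,::-1])
```

```text
side 47 [1.3428 1.4858 1.6681]
side fin_top 0.72 [290.2 206. ] [ 0.5802 -0.0869  0.1386] local -0.12903955860750685 0.03914279403208033 -0.00038775563342453146
side handle 0.98 [289.4 208.8] [ 0.5718 -0.0817  0.1338] local -0.1380585753546738 0.03287201764723673 -0.0007368698647255513
side window 0.79 [301.3 205.2] [ 0.5572 -0.1177  0.1503] local -0.10442391877076801 0.0074598643004744 -0.0010825661424854079
side pad 0.75 [133.9 285.4] [0.4683 0.4362 0.0156] local -0.6505742427035809 0.10275506783797139 0.15869730517996908
handle 82 [-0.1519 -0.0093  0.0295] [-0.1567 -0.0506  0.0161] [-0.1464  0.0409  0.037 ]
pad 2829 [0.4659 0.4353 0.0166] ((475.46966552734375, 434.6256408691406), (180.37913513183594, 217.85781860351562), 87.07537841796875)
top 56 [1.3703 1.5619 1.726 ]
top fin_top 0.52 [324.1 202.8] [ 0.5207 -0.2049  0.195 ] local -0.020869004349603214 -0.05533941470399876 0.0022527910749356676
top handle 0.82 [282.2 200.9] [ 0.4697 -0.0659  0.5726] local 0.03964231220242134 -0.05860548889083656 0.4032781826624281
top window 0.87 [294.  194.3] [ 0.5594 -0.111   0.1481] local -0.11048770257492932 0.011677642885341866 -0.00019866675750038898
top pad 0.81 [141.3 226. ] [0.4841 0.4288 0.0159] local -0.6399573338015381 0.11528761597745807 0.15288279963564666
handle 9 [-0.1491  0.0384  0.0276] [-0.1542  0.0351  0.0171] [-0.1451  0.0422  0.0342]
pad 2749 [0.4766 0.4344 0.016 ] ((477.9820556640625, 436.66705322265625), (184.7535858154297, 210.14663696289062), 86.79479217529297)
```

View pics/bar2.png

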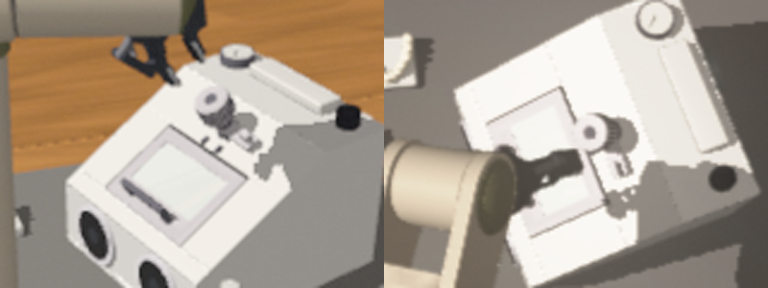

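The bar stands aside at about 1.5 rad and the window is seated, with the handle at (145,200) in the left half. The pad centre is about (0.477,0.436), with its long side along world x. Now the handle grasp.

Run:
```python
from h import *
o=env.observe(); print(o['position'],o['q'],o['grip_width'])
F=np.array([.5722,-.1844,.2415])-.0439*zf
for z in (.06,.007): print(togo(F-.1495*xf-.0045*yf+z*zf))
```

```text
[ 0.4971 -0.1193  0.3366] [ -14.6638    9.4611   80.0813  -25.5845   74.3515 -120.4079] 0.0858714876366776
[-4.6026 12.2354 10.9331]
[-4.5992 12.2321 16.2329]
```

Request:
{"op": "jog_arm", "data": {
  "plan": "0 0 0 -0.92 2.45 2.19 0;0 0 0 -0.92 2.45 2.19 0;0 0 0 -0.92 2.45 2.19 0;0 0 0 -0.92 2.45 2.19 60;0 0 0 -0.92 2.45 2.19 100;0 0 0 0 0 0 100;0 0 0 0 0 0 100"
}}

```text
time_s: 19.83
position: [0.5233, -0.0554, 0.1803]
tool_rot: [[-0.944, -0.288, 0.161], [-0.33, 0.817, -0.472], [0.004, -0.499, -0.867]]
ft_force: [1.0, -0.8, 0.6]
grip_width: 0.052
gripper_force: 0.0
```

Run:
```python
from h import *
o=env.observe(); print(o['grip_width'])
F=np.array([.5722,-.1844,.2415])-.0439*zf
print(togo(F-.1495*xf-.0045*yf+.007*zf))
d=cam('side'); P=cloud(d); r=P-F; L=np.stack([r@xf,r@yf,r@zf],-1)
m=(L[...,0]<-.13)&(L[...,0]>-.17)&(abs(L[...,1])<.06)&(L[...,2]>.015)&(L[...,2]<.04)
print(m.sum(),L[m].mean(0),L[m].min(0),L[m].max(0))
c=d['pixels'][110:260,220:400]; cv2.imwrite('pics/hd.png',cv2.resize(c,None,fx=3.5,fy=3.5,interpolation=2)[...,::-1])
```

```text
0.05199472031263856
[ 0.001  -0.0563  5.2798]
85 [-0.152  -0.0087  0.0291] [-0.1567 -0.0504  0.016 ] [-0.1458  0.0397  0.0385]
```

View pics/hd.png

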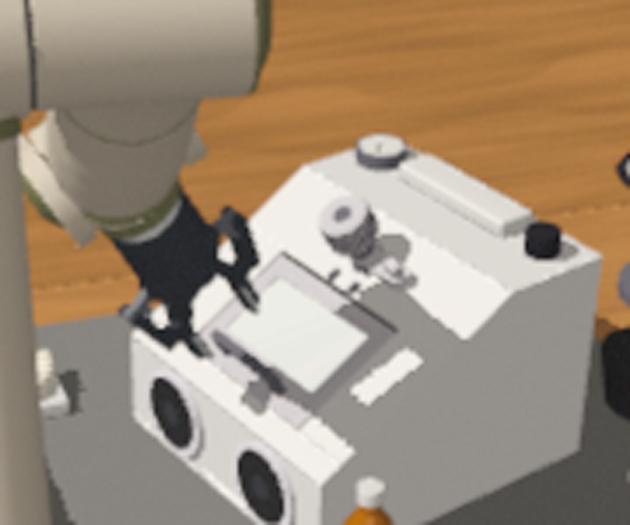

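The open fingers straddle the handle line (crop, handle from (215,340) to (285,385)). Descend and close.

Request:
{"op": "jog_arm", "data": {
  "plan": "0 0 0 0 0 2 100;0 0 0 0 0 2 100;0 0 0 0 0 1.2 100;0 0 0 0 0 0 100;0 0 0 0 0 0 255;0 0 0 0 0 0 255;0 0 0 0 0 0 255;0 0 0 0 0 0 255;0 0 0 0 0 0 255;0 0 0 0 0 0 255",
  "grip_force": 100
}}

```text
time_s: 20.72
position: [0.5321, -0.0795, 0.1373]
tool_rot: [[-0.944, -0.285, 0.165], [-0.33, 0.817, -0.473], [-0.0, -0.501, -0.866]]
ft_force: [-2.7, 4.5, 6.3]
grip_width: 0.008
gripper_force: 98.4
```

Run:
```python
from h import *
o=env.observe(); R=np.array(o['tool_rot']); print(o['grip_width'],o['gripper_force'],R.T@o['ft_force'],R.T@o['wrist_torque'],o['position'])
F=np.array([.5722,-.1844,.2415])-.0439*zf
print(togo(F-.1495*xf-.0045*yf+.007*zf))
```

```text
0.007969219461768927 98.37784767150879 [ 1.0562  1.2681 -8.0056] [-0.5366  0.3135 -0.0567] [ 0.5321 -0.0795  0.1373]
[0.0519 0.0216 0.2746]
```

Request:
{"op": "jog_arm", "data": {
  "plan": "0 0 0 0 0 -0.5 255;0 0 0 0 0 -0.5 255;0 0 0 0 0 -0.7 255;0 0 0 0 0 -1 255;0 0 0 0 0 -1.5 255;0 0 0 0 0 -2 255;0 0 0 0 0 -2 255;0 0 0 0 0 -2 255;0 0 0 0 0 -2 255;0 0 0 0 0 0 255"
}}

```text
time_s: 21.55
position: [0.5126, -0.0209, 0.2454]
tool_rot: [[-0.944, -0.284, 0.17], [-0.331, 0.817, -0.472], [-0.004, -0.502, -0.865]]
ft_force: [0.1, -0.3, -2.4]
grip_width: 0.0075
gripper_force: 97.8
```

Run:
```python
from h import *
o=env.observe(); R=np.array(o['tool_rot']); print(o['grip_width'],o['gripper_force'],o['ft_force'],R.T@o['wrist_torque'],o['position'],o['q'])
d=cam('side'); save(d,'lift'); P=cloud(d)
for r in models.outline_of('side','window')[:1]:
    p=P[r['region']]; q=(p-o['position'])@R; k=(abs(q[:,0])<.1)&(q[:,1]>-.13)&(q[:,1]<.04)&(q[:,2]>-.005)&(q[:,2]<.06); q=q[k]
    A=np.c_[q[:,:2],np.ones(len(q))]; s=np.linalg.lstsq(A,q[:,2],rcond=None)[0]; print(r['confidence'],k.sum(),s,q.min(0),q.max(0))
```

```text
0.007466597175861904 97.76344656944275 [ 0.1366 -0.2957 -2.4008] [-0.6433 -0.0486  0.0492] [ 0.5126 -0.0209  0.2454] [  -2.07     15.783    87.1348  -30.1534   67.9628 -102.0408]
0.93 1195 [-0.0045 -0.0086  0.0105] [-0.0871 -0.1083 -0.0046] [0.0872 0.0176 0.0204]
```

View pics/lift.png

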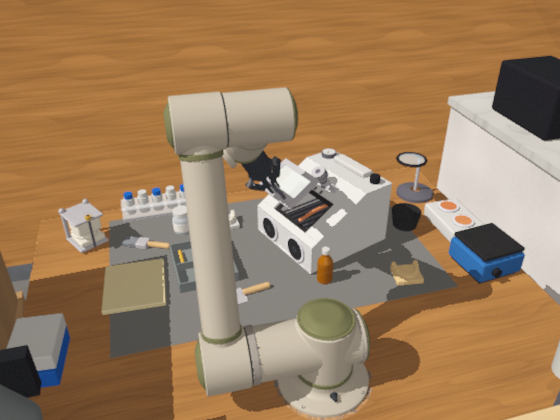

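The window hangs squarely from the gripper, with the recess dark at (305,210). Now compute the transfer.

Run:
```python
from h import *
from scipy.spatial.transform import Rotation as Ro
o=env.observe(); R=np.array(o['tool_rot'])
a=np.radians(-93); wx=np.array([np.cos(a),np.sin(a),0]); Rt=np.stack([-np.cross(Z,wx),-wx,-Z],1)
print('t1',R.T@(np.array([.50,.08,.34])-o['position'])*100)
rv=np.degrees(Ro.from_matrix(R.T@Rt).as_rotvec()); print('rot',rv,np.linalg.norm(rv),rv/6)
tgt=np.array([.479,.4805,.12]); print('t2',Rt.T@(tgt-np.array([.50,.08,.34]))*100)
```

```text
t1 [ -2.2361   3.7783 -13.5339]
rot [-29.6172   5.7858  21.7492] 37.19786807442607 [-4.9362  0.9643  3.6249]
t2 [ 4.1932 39.8852 22.    ]
```

Request:
{"op": "jog_arm", "data": {
  "plan": "0 0 0 -0.45 0.76 -2.7 255;0 0 0 -0.45 0.76 -2.7 255;0 0 0 -0.45 0.76 -2.7 255;0 0 0 -0.45 0.75 -2.7 255;0 0 0 -0.45 0.75 -2.7 255"
}}

```text
time_s: 22.07
position: [0.5001, 0.08, 0.3389]
tool_rot: [[-0.945, -0.286, 0.16], [-0.328, 0.818, -0.473], [0.004, -0.499, -0.866]]
ft_force: [0.7, 0.8, -3.0]
grip_width: 0.0077
gripper_force: 98.3
```

Request:
{"op": "jog_arm", "data": {
  "plan": "-3.7 0.72 2.72 0 0 0 255;-3.7 0.72 2.72 0 0 0 255;-3.7 0.72 2.72 0 0 0 255;-3.7 0.72 2.72 0 0 0 255;-3.7 0.72 2.72 0 0 0 255;-3.7 0.72 2.72 0 0 0 255;-3.7 0.72 2.72 0 0 0 255;-3.7 0.72 2.72 0 0 0 255"
}}

```text
time_s: 22.73
position: [0.5007, 0.0789, 0.3381]
tool_rot: [[-0.998, 0.057, -0.003], [0.057, 0.998, 0.002], [0.003, 0.002, -1.0]]
ft_force: [-0.0, -0.4, -2.6]
grip_width: 0.0076
gripper_force: 98.2
```

Request:
{"op": "jog_arm", "data": {
  "plan": "0 0 0 0.3 2.5 0 255;0 0 0 0.3 3.3 0 255;0 0 0 0.3 3.3 0 255;0 0 0 0.3 3.3 0 255;0 0 0 0.3 3.3 0 255;0 0 0 0.3 3.3 0 255;0 0 0 0.4 3.3 0 255;0 0 0 0.4 3.3 0 255;0 0 0 0.4 3.3 0 255;0 0 0 0.4 3.3 0 255"
}}

```text
time_s: 23.57
position: [0.4839, 0.404, 0.3375]
tool_rot: [[-0.999, 0.055, -0.002], [0.055, 0.999, -0.002], [0.002, -0.002, -1.0]]
ft_force: [1.3, -0.6, -2.6]
grip_width: 0.0078
gripper_force: 98.4
```

Request:
{"op": "jog_arm", "data": {
  "plan": "0 0 0 0.4 3.3 0 255;0 0 0 0.4 2.5 0 255;0 0 0 0 1.8 2 255;0 0 0 0 0 3 255;0 0 0 0 0 3 255;0 0 0 0 0 3 255;0 0 0 0 0 3 255;0 0 0 0 0 3 255;0 0 0 0 0 2 255;0 0 0 0 0 0 255"
}}

```text
time_s: 24.4
position: [0.4782, 0.4771, 0.1424]
tool_rot: [[-0.998, 0.054, -0.01], [0.054, 0.998, -0.008], [0.009, -0.008, -1.0]]
ft_force: [-0.3, -0.3, -2.6]
grip_width: 0.0077
gripper_force: 98.5
```

Run:
```python
from h import *
from scipy.spatial.transform import Rotation as Ro
o=env.observe(); R=np.array(o['tool_rot']); print(o['grip_width'],o['ft_force'],o['position'],o['q'])
a=np.radians(-93); wx=np.array([np.cos(a),np.sin(a),0]); Rt=np.stack([-np.cross(Z,wx),-wx,-Z],1)
print('rot',np.degrees(Ro.from_matrix(R.T@Rt).as_rotvec()), 'togo',togo([.479,.4805,.0345]))
for n in ['side','top']:
    d=cam(n); P=cloud(d)
    for r in models.outline_of(n,'window')[:1]:
        p=P[r['region']]; q=(p-o['position'])@R; k=(abs(q[:,0])<.12)&(q[:,1]>-.15)&(q[:,1]<.06)&(q[:,2]>-.005)&(q[:,2]<.06); q=q[k]
        if k.sum()<20: continue
        A=np.c_[q[:,:2],np.ones(len(q))]; print(n,k.sum(),np.linalg.lstsq(A,q[:,2],rcond=None)[0],q.min(0),q.max(0))
```

```text
0.007703376440442839 [-0.3361 -0.3011 -2.6447] [0.4782 0.4771 0.1424] [ 34.9322  38.5897  59.2707  -0.0382  82.8405 -51.9474]
rot [-0.4613 -0.5291 -0.1155] togo [-0.158   0.4274 10.7886]
side 1057 [-0.004  -0.0296  0.0096] [-0.0886 -0.1013 -0.005 ] [0.0873 0.0175 0.0181]
top 1321 [ 0.0096 -0.0098  0.0054] [-0.0903 -0.1067 -0.0048] [0.0812 0.0184 0.0196]
```

Request:
{"op": "jog_arm", "data": {
  "plan": "0 0 0 0 0.3 2 255;0 0 0 0 0 3 255;0 0 0 0 0 2.5 255;0 0 0 0 0 1.2 255;0 0 0 0 0 0.8 255;0 0 0 0 0 0.4 255;0 0 0 0 0 0 255;0 0 0 0 0 0 255"
}}

```text
time_s: 25.27
position: [0.4804, 0.4826, 0.0519]
tool_rot: [[-0.999, 0.053, 0.002], [0.053, 0.999, 0.001], [-0.002, 0.001, -1.0]]
ft_force: [-0.5, 0.3, -2.4]
grip_width: 0.0079
gripper_force: 98.5
```

Request:
{"op": "jog_arm", "data": {
  "plan": "0 0 0 0 0 0.5 255;0 0 0 0 0 0.4 255;0 0 0 0 0 0.3 255;0 0 0 0 0 0.2 255;0 0 0 0 0 0.1 255;0 0 0 0 0 0 255;0 0 0 0 0 0 255"
}}

```text
time_s: 25.85
position: [0.4798, 0.4822, 0.0354]
tool_rot: [[-0.999, 0.053, -0.0], [0.053, 0.999, -0.0], [0.0, -0.0, -1.0]]
ft_force: [0.3, 0.0, -3.0]
grip_width: 0.0076
gripper_force: 98.6
```

Request:
{"op": "jog_arm", "data": {
  "plan": "0 0 0 0 0 0.1 255;0 0 0 0 0 0.1 255;0 0 0 0 0 0 255;0 0 0 0 0 0 255"
}}

```text
time_s: 26.18
position: [0.4799, 0.4823, 0.0341]
tool_rot: [[-0.999, 0.053, 0.001], [0.053, 0.999, 0.0], [-0.001, 0.0, -1.0]]
ft_force: [-1.4, -0.9, 4.9]
grip_width: 0.0077
gripper_force: 99.4
```

Contact: the force went from -3 to +4.9 N. Holding for a moment, then releasing in place and rising.

Request:
{"op": "jog_arm", "data": {
  "plan": "0 0 0 0 0 0 255;0 0 0 0 0 0 255;0 0 0 0 0 -0.05 100;0 0 0 0 0 0 100;0 0 0 0 0 0 100;0 0 0 0 0 0 100;0 0 0 0 0 0 100",
  "grip_force": 20
}}

```text
time_s: 26.77
position: [0.4797, 0.4821, 0.0336]
tool_rot: [[-0.999, 0.053, -0.001], [0.053, 0.999, -0.001], [0.001, -0.001, -1.0]]
ft_force: [0.1, -0.3, 0.6]
grip_width: 0.0522
gripper_force: 0.0
```

Request:
{"op": "jog_arm", "data": {
  "plan": "0 0 0 0 0 -1 100;0 0 0 0 0 -2 100;0 0 0 0 0 -3 100;0 0 0 0 0 -4 100;0 0 0 0 0 -4 100;0 0 0 0 0 -4 100;0 0 0 0 0 0 100;0 0 0 0 0 0 100"
}}

```text
time_s: 27.43
position: [0.4803, 0.4826, 0.2173]
tool_rot: [[-0.999, 0.053, 0.005], [0.053, 0.999, 0.003], [-0.004, 0.003, -1.0]]
ft_force: [-0.0, 0.1, -0.4]
grip_width: 0.052
gripper_force: 0.0
```

Run:
```python
from h import *
F=np.array([.5722,-.1844,.2415])-.0439*zf; o=env.observe(); print(o['qvel'],o['time_s'])
for n in ['side','top']:
    d=cam(n); P=cloud(d); save(d,n+'end')
    for q in ['window','pad']:
        for x in models.tip_of(n,q)[:1]: print(n,q,round(x['confidence'],2),pt(d,*x['at']))
    r=P-F; L=np.stack([r@xf,r@yf,r@zf],-1); rad=np.hypot(L[...,0],L[...,1])
    m=(L[...,2]>.013)&(L[...,2]<.036)&(rad<.07)&(rad>.035); print('bar',np.median(np.arctan2(-L[...,1],-L[...,0])[m]))
    for g in models.outline_of(n,'window')[:1]:
        p=P[g['region']]; p=p[(p[:,2]<.06)&(p[:,1]>.3)]; b=p[p[:,2]<.034]
        s=np.linalg.lstsq(np.c_[b[:,:2]-b[:,:2].mean(0),np.ones(len(b))],b[:,2],rcond=None)[0]; print('win',len(b),s,cv2.minAreaRect((b[:,:2]*1000).astype(np.float32)))
```

```text
[-0.1076  3.0054  4.7857  0.0375 -1.169  -0.0225] 27.4333
side window 0.58 [0.4749 0.4393 0.0207]
side pad 0.82 [0.4418 0.4364 0.0239]
bar 1.4828834067904824
win 1517 [-0.0049 -0.0031  0.0238] ((483.523681640625, 439.10809326171875), (130.50894165039062, 193.5630645751953), 86.77294921875)
top window 0.59 [0.4877 0.4407 0.022 ]
bar 1.562922512196076
win 1552 [-0.0041  0.0018  0.0233] ((480.4006652832031, 439.33367919921875), (133.91395568847656, 171.69570922851562), 86.00581359863281)
```

View pics/sideend.png

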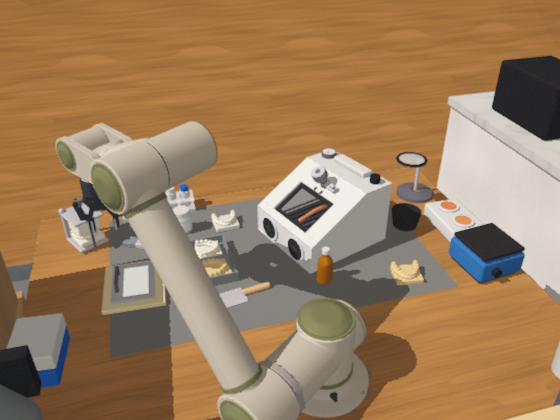

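The window lies flat and centred on the pad at (135,283), the bar is aside at about 1.5 rad, and the hand is clear.

```bash
python3 -c "
from rig import job
print(job.close_job())"
```

```text
the job is handed in; nothing more can be done
None
```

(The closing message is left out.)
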